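# Load the filter cell and hold its bayonet collar home

## Task

Load the filter cell that stands on the desk: put the square filter cartridge from the tray fully down into the square nest on top of the mount's spigot. Then set the knurled collar over the spigot, turn it until its hidden keyways drop over the four pins, push it down against the spring ring until it is fully home on its stop, and finish while still holding it pushed home. Leave the round cartridge, the timer, the petri dish and the small vial alone.

Things in the scene. Friction and masses are not known exactly. Their poses are not given: they have to be found in the camera images.
- filter_mount: Filter cell mount fixed to the desk. Origin on the desk under its vertical axis, z up. Grey base plate 100 x 100 x 12 mm, sides along x and y; grey column of radius 36 mm to height 19, then 33 mm to height 40; fixed stop shoulder of radius 24 mm, top at height 43; aluminium spigot of radius 20 mm, tapering above height 68 to radius 18.6 mm at its top, height 72 mm.
- nest (a point): Centre of the floor of the square nest in the spigot's top, 58 mm above the desk on the mount's axis. The nest is 21 x 21 mm, sides along this point's x and y axes, 14 mm deep, its mouth chamfered by 2.5 mm. The square cartridge fits in any of its four quarter turns.
- pins (a point): Point on the mount's axis level with the tops of the four pins, 60.5 mm above the desk. The pins are round, 5 mm thick, and stick out of the spigot to radius 26 mm along this point's +x, +y, -x and -y.
- spring_ring (a joint): Steel spring ring round the foot of the spigot, outer radius 30 mm, top 48 mm above the desk when free. Value: m pushed down, 0 when free, 0.005 when the collar is home. It pushes back with 3 N at the start and 8 N at 5 mm.
- collar_center (a point): Centre (17 mm above its underside) of the loose knurled dark steel collar, which stands on the desk right way up: a ring 62 mm in outer diameter, 34 mm high, about 0.15 kg, axis along z; grip it round the outside at any yaw. Bore of radius 21.5 mm up to 31 mm, then a top lip with a hole of radius 10.5 mm that passes over the cartridge's stem.
- collar_underside (a point): Centre of the collar's underside. Four hidden keyways in the bore, a quarter turn apart, 10.5 mm wide, 20 mm deep, at an unknown angle: find it by turning, within a quarter turn (a pin enters up to 0.1 rad off). Unaligned this point rests 60.5 mm above the desk on the pins; aligned it drops freely to 48 mm (spring ring) and is pushed to 43 mm (stop: fully home).
- square_center (a point): Centre (half-way up, 17 mm above its underside) of the loose square grey filter cartridge in the tray: foot 18 x 18 mm, 15 mm high, on it a 10 x 10 mm square stem up to 34 mm, sides along its x and y; 0.03 kg. Fully seated in the nest this point is 75 mm above the desk and 20 mm of the cartridge stand above the spigot's top.
- round_center (a point): Centre (half-way up) of the round grey cartridge, a spare for another cell: foot 26 mm in diameter, 15 mm high, round stem of 10 mm diameter up to 34 mm. It does not fit the nest; leave it in the tray.
- tray: White plastic tray fixed to the desk, 80 (x) x 140 (y) mm, rim 11 mm high, floor 3 mm thick. Origin under its centre. The two cartridges stand in it about 70 mm apart along its y, either one on either side.
- timer: White lab timer 62 x 66 x 19 mm, origin under its centre. Leave alone.
- petri_dish: Closed petri dish, 92 mm across, 16 mm high, origin under its centre. Leave alone.
- vial: Small closed glass vial with a screw cap, 22 mm across, 46 mm high, origin under its centre. Leave alone. It stands close in front of the tall grey analyser cabinet, whose front is a wall at x = 0.615 from y = 0.03 to the right: keep the arm clear of it.
Not all that is in view belongs to the job. What is shaped like the part that bears square_center but green is not meant.

How it is judged:
On the way, in this order (a step that is already met when the one before it is completed fails the run):
1. the square cartridge is fully down and upright in the nest (horizontal distance between square_center and filter_mount below 0.003 m and z of square_center in the frame of filter_mount below 0.0775 m and angle between square_center's own z axis and vertical below 0.12 rad), for 0.2 s.
2. the collar is set over the spigot, at or above the pins, with the cartridge in the nest (horizontal distance between collar_center and filter_mount below 0.004 m and z of collar_center in the frame of filter_mount between 0.075 and 0.09 m and z of square_center in the frame of filter_mount below 0.079 m), for 0.05 s.
3. the collar's keyways have dropped over the pins (horizontal distance between collar_center and filter_mount below 0.004 m and angle between collar_center's own z axis and vertical below 0.12 rad and z of collar_center in the frame of filter_mount below 0.071 m), for 0.1 s.
At the end, for the whole second after the job is handed in: Robot still holding (over 1 N on the collar): collar at rest, within 4 mm of the mount's axis, level within 0.08 rad, centre under 61.5 mm above the desk, spring ring down over 3.5 mm; square cartridge within 3 mm of the axis, centre under 77.5 mm above the desk (horizontal distance between square_center and filter_mount below 0.003 m and z of square_center in the frame of filter_mount below 0.0775 m and horizontal distance between collar_center and filter_mount below 0.004 m and angle between collar_center's own z axis and vertical below 0.08 rad and z of collar_center in the frame of filter_mount below 0.0615 m and value of joint spring_ring above 0.0035 m and linear speed of collar below 0.02 m/s and contact force between any of the fingers, the arm and collar above 1 N); the arm keeps its last pose, push and grip.
It fails at once if the round cartridge was moved more than 20 mm (distance of round_center from where it was at the start of the episode above 0.02 m).
It fails at once if the timer, petri dish or small vial was moved more than 20 mm (distance of any of timer, petri_dish, vial from where it was at the start of the episode above 0.02 m).
It also fails if it takes over 72 s, if anything falls off the work surface, if the arm or the gripper's body presses on something with over 40 N, if the wrist force passes 120 N, or if a joint passes its speed limit or range.

## Robot

A 7-joint arm with a two-finger parallel gripper is mounted at the origin on a cart in front of the work surface, level with it; the furniture and walls round the work are solid. World frame = base frame: x ahead of the robot, y to its left, z up, the work surface at z = 0. Lengths are in m, angles in rad, forces in N, time in s.
With the tool pointing down it reaches from about 0.425 to 0.95 m from the base axis. Payload 4.7 kg.
Tool frame: the origin (TCP) lies at the very end of the fingers, on their centre line; the grasp point (between the pads) lies 19 mm behind it; z points along the fingers, y is the direction in which the jaws open and shut (so a half turn about z gives the same grasp; the last joint's range is limited). The gripper opens to 85 mm and grips with 20 to 120 N. Pads are 22 mm wide; open, the fingers measure 114 mm over their backs; the gripper's body (76 mm by 85 mm) begins 54 mm behind the grasp point. The pads swing forward as they close: fully open they stand 13 mm farther back than shut.
Start: joints at [1.086, 0.469, -0.049, 1.532, 0.024, 1.141, -0.082], TCP at [0.297, -0.606, 0.231] pointing down, gripper open.
Joint ranges: [-2.59, 2.59], [-0.33, 1.99], [-1.39, 1.29], [0.1, 2.45], [-1.04, 4.18], [0.21, 1.99], [-2.66, 2.66]. Speed limits (rad/s): [2.57, 2.57, 3.14, 3.14, 3.14, 3.14, 3.14].

## Interface

Orientations are given as a unit quaternion [w, x, y, z].
In Python, from station import * gives the robot as it stands.
- The arm moves only by the tool carry_out, never from a script. Its argument "moves" is a list of rows, each a list of 7 numbers: the shift along the tool's x, y, z in mm, then the turn, a rotation vector about the tool's x, y, z in rad, then the closure, from 0 (fully open) to 1 (shut). In form: [[dx, dy, dz, rx, ry, rz, hand], ...]. A call has exactly 8 rows; each row is the pose to reach, as a shift and turn from the pose commanded when the call began, along the tool's axes at that moment; what a row does not reach only later rows make up. A row lasts 1/8 s, in which the tool goes at most 62.5 mm and 10.7 degrees, less where a joint would pass 70% of its speed; a pose out of reach is approached as far as the arm can. A call with a gripper value outside its range is refused whole. The fingers move at their own pace and stop on an object; "squeeze" is the grip in N (left out, the last holds). Time passes only in rows, so rows that repeat a pose let the fingers close, or fill a call up. It gives the time, the measured TCP pose, the force and the opening at its end, in the units of the state.
- sense(): the state, without advancing time (a new reading comes with each control period).
- get_image(name): name is "scene" or "side" or "wrist"; returns the picture (400x640x3 uint8, blue, green, red); there is no depth.
- camera_model(name): a dict with "K" (3x3 intrinsics, pixels), "rvec" (rotation vector, rad) and "tvec" (3), from world to camera coordinates, as OpenCV has them. Camera axes: x right, y down, z forward; pixel columns grow to the right and rows downward; lengths in m; the calibration is good to about 2 mm. A picture is of the moment at which its call begins: read the wrist's pose just before it. camera_model takes no time and is no camera call; for the wrist camera it gives the pose at the moment of the call.
- sign_off(): hands the job in, once; it reports no verdict.
The state is a dict: "t": time; "joint_pos": joint angles; "qvel": joint speeds; "joint_torque": joint torques, N m; "tool_pos": TCP position; "orientation": TCP orientation; "ft_force": force on the tool from outside, world axes, zero at the start; "torque": the same for the moment, N m; "grip_width": finger opening in m.
Only numpy, scipy, OpenCV 4.12 (cv2) and the standard library are available. Lean on these libraries where they do the work, as an engineer would, in place of code of your own. Each camera call takes 0.05 s, during which the arm holds its last target. There are 200 camera calls.

## Working session

There is one attempt and no reset: what is moved stays moved. The work goes in short steps, Python scripts to look and compute and a tool call to move; the robot and the scene stay as the last step left them, time stands still between calls to the robot, and variables do not carry over. Pictures are saved under pics/ and viewed, about 8 in all and at most 12, crops included, and the job is handed in when it is done.

Besides the shell and the picture viewer there is one more tool, called after "Emit:" by a JSON object that holds its "fn" and its "kwargs". carry_out: Moves the arm, as the interface text tells. Its arguments: {"type":"object","properties":{"moves":{"type":"array","items":{"type":"array","items":{"type":"number"}}},"squeeze":{"type":"number"}},"required":["moves"]}

```bash
mkdir -p pics; cat > h.py <<'E'
from station import *
import numpy as np, cv2
from scipy.spatial.transform import Rotation as R
def cam(n):
    c=camera_model(n); return np.array(c["K"]),np.array(c["rvec"],float),np.array(c["tvec"],float).ravel()
def proj(c,P): return cv2.projectPoints(np.array(P,float).reshape(-1,3),c[1],c[2],c[0],None)[0].reshape(-1,2)
def ray(c,uv,z):
    Rm=cv2.Rodrigues(c[1])[0]; o=-Rm.T@c[2]; d=Rm.T@np.linalg.solve(c[0],[uv[0],uv[1],1]); return o+d*(z-o[2])/d[2]
def st():
    s=sense(); q=s["orientation"]; return s,np.array(s["tool_pos"]),R.from_quat([q[1],q[2],q[3],q[0]])
def delta(p,yaw=None):
    "shift in tool axes (mm) to the world point p"
    s,t,r=st(); return (r.inv().apply(np.array(p)-t)*1000).round(1)
E
python3 - <<'E'
from h import *
for n in("scene","side"):
    c=cam(n); cv2.imwrite(f"pics/{n}0.png",get_image(n)); Rm=cv2.Rodrigues(c[1])[0]; print(n,c[0].tolist(),(-Rm.T@c[2]).round(3),Rm[2].round(2))
s,t,r=st(); print(t,r.as_matrix().round(3).tolist(),s["t"])
E
```

```text
scene [[409.4973029647715, 0.0, 313.7887487440405], [0.0, 409.4973029647715, 199.78840988454786], [0.0, 0.0, 1.0]] [-0.006  0.759  0.725] [ 0.49 -0.64 -0.58]
side [[422.6197277772786, 0.0, 315.3265620459115], [0.0, 422.6197277772786, 201.56786283586024], [0.0, 0.0, 1.0]] [0.499 1.118 0.974] [ 0.01 -0.78 -0.63]
[ 0.29690411 -0.60562181  0.2303614 ] [[0.898, 0.44, -0.001], [0.44, -0.898, 0.002], [-0.0, -0.002, -1.0]] 0.1
```

View pics/scene0.png

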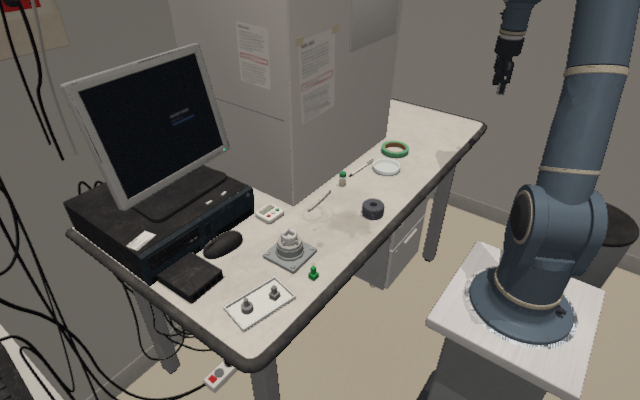

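View pics/side0.png

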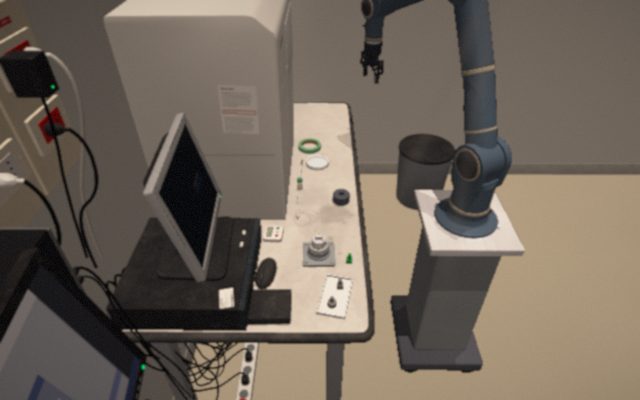

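The scene picture shows the tray at (260,303) with cartridges at (247,305) and (274,293). The mount is at (290,248), the collar at (373,208), and the green decoy at (314,272). One enlarged crop should tell the two grey cartridges apart.

```bash
python3 - <<'E'
from h import *
c=cam("scene"); im=cv2.imread("pics/scene0.png"); d=cam("side"); im2=cv2.imread("pics/side0.png")
a=cv2.resize(im[220:335,210:330],None,fx=5,fy=5,interpolation=2)[:575]
b=cv2.resize(im2[225:325,290:330+30],None,fx=2.8,fy=5.75,interpolation=2)
cv2.imwrite("pics/crop1.png",a)
for n,uv,z in[("cartA",(247,306),.02),("cartB",(274,293),.02),("mount top",(290,234),.072),("collar top",(373,203),.034),("green",(314,272),.017),("vial",(342,178),.02)]: print(n,ray(c,uv,z).round(3))
for n,uv,z in[("cartA",(331,301),.02),("cartB",(340,284),.02),("mount top",(319,239),.072),("collar top",(341,194),.034)]: print("side",n,ray(d,uv,z).round(3))
E
```

```text
cartA [0.466 0.383 0.02 ]
cartB [0.444 0.32  0.02 ]
mount top [0.504 0.189 0.072]
collar top [ 0.431 -0.089  0.034]
green [0.413 0.213 0.017]
vial [ 0.587 -0.164  0.02 ]
side cartA [0.473 0.382 0.02 ]
side cartB [0.446 0.322 0.02 ]
side mount top [0.507 0.19  0.072]
side collar top [ 0.429 -0.081  0.034]
```

View pics/crop1.png

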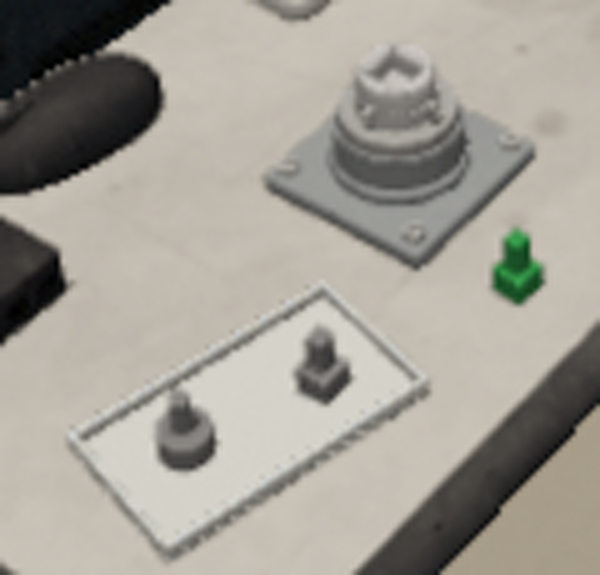

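Square cartridge = B at (274,293), near (0.445, 0.321). It has a square foot and is grey. The round one is at (247,305), and the green one at (314,272) is the decoy. I'm setting out along an arc to stay within reach.

Emit:
{"fn": "carry_out", "kwargs": {"moves": [[46,-42,-3,0,0,0,0],[93,-84,-6,0,0,0,0],[139,-126,-9,0,0,0,0],[186,-167,-12,0,0,0,0],[232,-209,-15,0,0,0,0],[279,-251,-18,0,0,0,0],[325,-293,-20,0,0,0,0],[349,-346,-15,0,0,0,0]]}}

```text
t: 1.1
tool_pos: [0.4597, -0.1393, 0.2466]
orientation: [0.0, 0.974, 0.227, 0.001]
ft_force: [0.2, -0.0, 0.2]
grip_width: 0.0856
```

Emit:
{"fn": "carry_out", "kwargs": {"moves": [[24,-53,5,0,0,0,0],[48,-106,10,0,0,0,0],[72,-159,16,0,0,0,0],[96,-212,22,0,0,0,0],[120,-265,28,0,0,0,0],[144,-318,34,0,0,0,0],[168,-370,40,0,0,0,0],[192,-421,45,0,0,0,0]]}}

```text
t: 2.1
tool_pos: [0.445, 0.3222, 0.2008]
orientation: [0.0, 0.974, 0.226, -0.0]
ft_force: [0.8, 0.2, 0.4]
grip_width: 0.0854
```

```bash
python3 - <<'E'
from h import *
s,t,r=st(); c=cam("wrist"); cv2.imwrite("pics/w1.png",get_image("wrist"))
print(t,r.as_matrix().round(3).tolist(),s["t"],np.round(s["joint_pos"],2)); Rm=cv2.Rodrigues(c[1])[0]; print((-Rm.T@c[2]).round(3),Rm[2].round(2),c[0][0,0], proj(c,[[.445,.321,.02],[.505,.19,.072]]).round())
E
```

```text
[0.44502734 0.32221865 0.20078847] [[0.898, 0.44, -0.0], [0.44, -0.898, -0.001], [-0.0, 0.0, -1.0]] 2.1 [-0.23  0.36 -0.6   1.84  0.23  1.01 -2.04]
[0.513 0.355 0.343] [-0.27 -0.13 -0.96] 317.1537518127063 [[318. 179.]
 [479. 196.]]
```

View pics/w1.png

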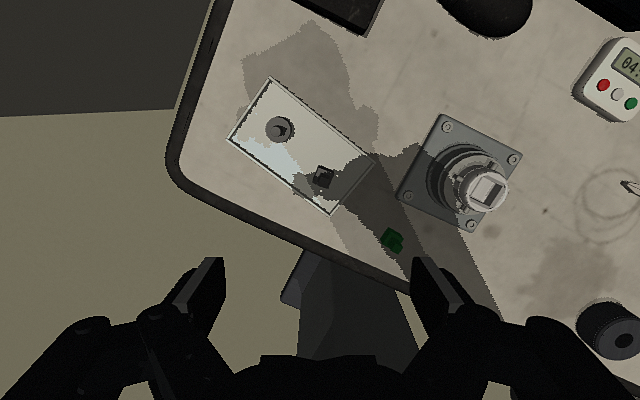

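The wrist picture shows the square cartridge at (324,177), the round one at (280,129), the nest mouth at (488,192), and the green decoy at (391,240). I'm enlarging the cartridge and nest to read their yaws.

```bash
python3 - <<'E'
from h import *
im=cv2.imread("pics/w1.png")
a=cv2.resize(im[155:205,299:349],(400,400),interpolation=2); b=cv2.resize(im[162:222,455:515],(400,400),interpolation=2)
a=np.clip(a.astype(float)*2,0,255).astype(np.uint8)
cv2.imwrite("pics/crop2.png",np.hstack([a,b]))
E
```

```text
(no output)
```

View pics/crop2.png

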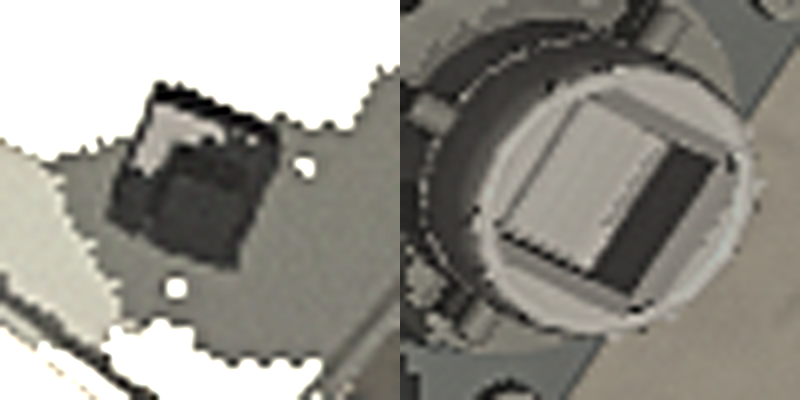

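```bash
python3 - <<'E'
from h import *
c=cam("wrist")
def q(pts,z,o,s):
    P=np.array([ray(c,(o[0]+x/s-.5,o[1]+y/s-.5),z)[:2] for x,y in pts]); n=len(P)
    for i in range(n):
        d=P[(i+1)%n]-P[i]; print("edge len %.1f ang %.1f"%(np.hypot(*d)*1e3,np.degrees(np.arctan2(d[1],d[0]))))
    print("mean",P.mean(0).round(4),P.round(4).tolist())
q([(155,85),(278,130),(110,215)],.018,(299,155),8)
q([(190,92),(338,160),(232,312),(98,228)],.072,(455,162),6.667)
print(proj(c,[.513,.355,0]))
E
```

```text
edge len 17.1 ang -83.7
edge len 24.8 ang 144.0
edge len 18.3 ang 7.7
mean [0.4492 0.3312] [[0.4546, 0.3377], [0.4565, 0.3207], [0.4365, 0.3352]]
edge len 22.7 ang -87.1
edge len 23.6 ang 180.0
edge len 22.9 ang 85.7
edge len 20.8 ang -0.3
mean [0.5098 0.1981] [[0.5204, 0.2094], [0.5215, 0.1867], [0.4979, 0.1867], [0.4996, 0.2095]]
[[328.25132661 104.71181858]]
```

Emit:
{"fn": "carry_out", "kwargs": {"moves": [[1,-1,10,0,0,-0.18,0.4],[2,-2,20,0,0,-0.36,0.4],[3,-3,30,0,0,-0.54,0.4],[4,-4,40,0,0,-0.72,0.4],[4,-4,55,0,0,-0.9,0.4],[4,-4,70,0,0,-1.07,0.4],[4,-4,80,0,0,-1.24,0.4],[4,-4,80,0,0,-1.24,0.4]]}}

```text
t: 3.15
tool_pos: [0.4466, 0.3251, 0.1202]
orientation: [-0.001, 0.662, 0.749, -0.001]
ft_force: [0.2, -0.5, 0.6]
grip_width: 0.0511
```

```bash
python3 - <<'E'
from h import *
s,t,r=st(); c=cam("wrist"); im=get_image("wrist"); cv2.imwrite("pics/w2.png",im)
print(t,r.as_euler("ZYX",degrees=True).round(1),s["t"],s["grip_width"],np.round(s["joint_pos"],2))
u=proj(c,[.4465,.328,.018])[0]; print(u)
x,y=np.clip((u-75).astype(int),0,[490,250]); print(x,y)
a=cv2.resize(im[y:y+150,x:x+150],(600,600),interpolation=2); cv2.imwrite("pics/crop3.png",np.clip(a*1.6,0,255))
E
```

```text
[0.4466486  0.32513443 0.12018715] [  97.     0.  -179.9] 3.15 0.05108272806287133 [-0.09  0.53 -0.82  1.9   0.48  0.92 -1.02]
[317.84974165 195.69905501]
242 120[ WARN:0@0.834] global loadsave.cpp:1063 imwrite_ Unsupported depth image for selected encoder is fallbacked to CV_8U.
```

View pics/crop3.png

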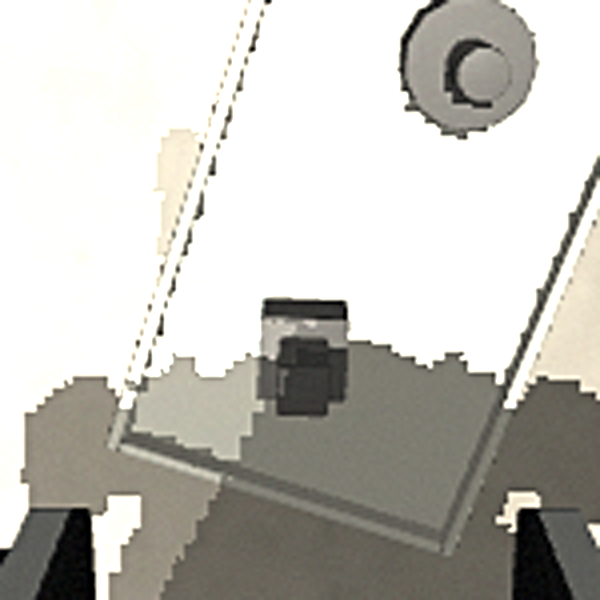

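```bash
python3 - <<'E'
from h import *
c=cam("wrist")
f=lambda x,y,z: ray(c,(242+x/4-.5,120+y/4-.5),z)
for P in [(277,391),(303.5,391),(330,391),(303.5,367),(303.5,415)]: print(P,f(*P,.037).round(4))
print("foot back L,R",f(262,318,.018).round(4),f(348,318,.018).round(4))
s,t,r=st()
p=f(303.5,391,.037); p[2]=.021; print(p,delta(p))
E
```

```text
(277, 391) [0.443  0.3163 0.037 ]
(303.5, 391) [0.448  0.3169 0.037 ]
(330, 391) [0.453  0.3175 0.037 ]
(303.5, 367) [0.4475 0.3217 0.037 ]
(303.5, 415) [0.4486 0.312  0.037 ]
foot back L,R [0.4386 0.3245 0.018 ] [0.4559 0.3266 0.018 ]
[0.44804186 0.31688528 0.021     ] [-8.7  0.1 99.9]
```

Emit:
{"fn": "carry_out", "kwargs": {"moves": [[-4,0,30,0,0,0,0.6],[-9,0,60,0,0,0,0.6],[-9,0,85,0,0,0,0.6],[-9,0,98,0,0,0,0.6],[-9,0,98,0,0,0,0.6],[-9,0,98,0,0,0,1],[-9,0,98,0,0,0,1],[-9,0,98,0,0,0,1]], "squeeze": 30}}

```text
t: 4.2
tool_pos: [0.4488, 0.318, 0.0243]
orientation: [0.0, 0.662, 0.75, 0.001]
ft_force: [-0.1, 0.1, 3.9]
grip_width: 0.0089
```

Emit:
{"fn": "carry_out", "kwargs": {"moves": [[0,0,0,0,0,0,1],[0,0,0,0,0,0,1],[0,0,-10,0,0,0,1],[0,0,-30,0,0,0,1],[0,0,-60,0,0,0,1],[0,0,-90,0,0,0,1],[0,0,-120,0,0,0,1],[0,0,-120,0,0,0,1]]}}

```text
t: 5.2
tool_pos: [0.4494, 0.3184, 0.1466]
orientation: [0.001, 0.662, 0.75, 0.003]
ft_force: [0.4, -0.3, -0.2]
grip_width: 0.0091
```

Emit:
{"fn": "carry_out", "kwargs": {"moves": [[-20,5,-8,0,0,0.02,1],[-45,12,-15,0,0,0.04,1],[-70,19,-20,0,0,0.06,1],[-95,26,-23,0,0,0.08,1],[-120,32,-23,0,0,0.1,1],[-140,38,-23,0,0,0.12,1],[-154,41,-23,0,0,0.12,1],[-154,41,-23,0,0,0.12,1]]}}

```text
t: 6.2
tool_pos: [0.5083, 0.1685, 0.166]
orientation: [-0.0, 0.706, 0.708, -0.0]
ft_force: [0.6, 0.6, 0.1]
grip_width: 0.0087
```

```bash
python3 - <<'E'
from h import *
s,t,r=st(); c=cam("wrist"); im=get_image("wrist"); cv2.imwrite("pics/w3.png",im)
print(t,r.as_euler("ZYX",degrees=True).round(1),s["t"],s["grip_width"],np.round(s["joint_pos"],2))
print(proj(c,[[.509,.197,.072],t]))
a=cv2.resize(im[130:330,220:420],(600,600),interpolation=2); cv2.imwrite("pics/crop4.png",a)
E
```

```text
[0.50833349 0.16853475 0.16603236] [  90.2    0.  -180. ] 6.2 0.008677892987847631 [ 0.25  0.44 -0.83  1.9   0.39  0.97 -0.75]
[[318.16649156 166.36719074]
 [316.94496307 259.14403255]]
```

View pics/crop4.png

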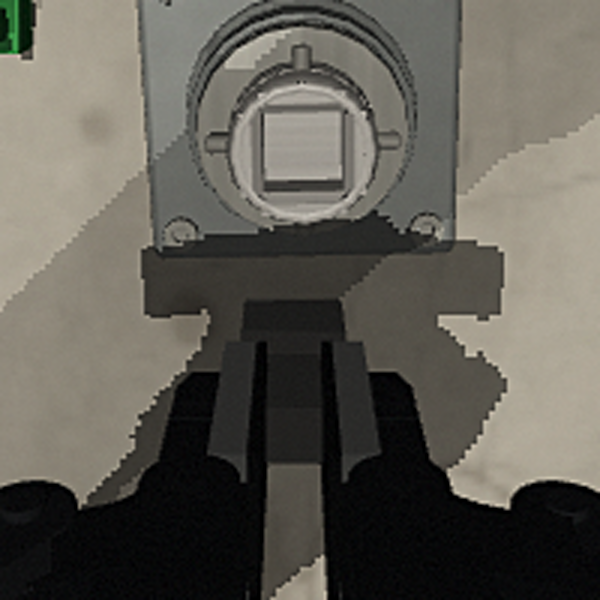

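```bash
python3 - <<'E'
from h import *
c=cam("wrist")
f=lambda x,y,z: ray(c,(220+x/3-.33,130+y/3-.33),z)
for n,P,z in [("mouth L",(251,148),.072),("mouth R",(355,148),.072),("mouth top",(303,103),.072),("mouth bot",(303,193),.072),("circ",(303,151.5),.072),("circL",(231,151),.072),("circR",(375,151),.072),("circT",(303,82),.072),("circB",(303,221),.072),("pinL",(210,141),.058),("pinR",(398,141),.058),("pinT",(301,50),.058)]: print(n,f(*P,z).round(4))
for z in(.143,.146,.149,.152): print(z,f(294,300,z).round(4), f(244,300,z)[0]-f(344,300,z)[0])
s,t,r=st();print(t)
print([proj(c,[.509,.1945+dx,z]).round(1).tolist() for dx,z in((0,.072),)])
E
```

```text
mouth L [0.4973 0.1883 0.072 ]
mouth R [0.5238 0.1884 0.072 ]
mouth top [0.5105 0.2    0.072 ]
mouth bot [0.5106 0.1764 0.072 ]
circ [0.5105 0.1875 0.072 ]
circL [0.4922 0.1875 0.072 ]
circR [0.5289 0.1877 0.072 ]
circT [0.5104 0.2053 0.072 ]
circB [0.5107 0.1688 0.072 ]
pinL [0.4856 0.1869 0.058 ]
pinR [0.5363 0.1871 0.058 ]
pinT [0.51   0.2114 0.058 ]
0.143 [0.5083 0.1759 0.143 ] -0.018766820611282764
0.146 [0.5083 0.1772 0.146 ] -0.018427095923559234
0.149 [0.5083 0.1784 0.149 ] -0.018087371235835814
0.152 [0.5083 0.1796 0.152 ] -0.017747646548112395
[0.50795772 0.16966534 0.16622283]
[[[318.7, 171.1]]]
```

Emit:
{"fn": "carry_out", "kwargs": {"moves": [[8,1.5,10,0,0,0,1],[17,3,25,0,0,0,1],[17,3,45,0,0,0,1],[17,3,62,0,0,0,1],[17,3,66,0,0,0,1],[17,3,66,0,0,0,1],[17,3,66,0,0,0,1],[17,3,66,0,0,0,1]]}}

```text
t: 7.25
tool_pos: [0.5115, 0.1866, 0.1009]
orientation: [0.0, 0.705, 0.709, 0.001]
ft_force: [0.5, 0.2, -0.8]
grip_width: 0.0088
```

```bash
python3 - <<'E'
from h import *
s,t,r=st(); c=cam("wrist"); im=get_image("wrist"); cv2.imwrite("pics/w4.png",im)
print(t,r.as_euler("ZYX",degrees=True).round(1),s["t"],s["ft_force"])
a=cv2.resize(im[160:310,245:395],(600,600),interpolation=2); cv2.imwrite("pics/crop5.png",np.clip(a*1.5,0,255).astype(np.uint8))
E
```

```text
[0.51149641 0.18655748 0.10094495] [ 90.3  -0.  179.9] 7.25 [ 0.51884371  0.17925607 -0.79106251]
```

View pics/crop5.png

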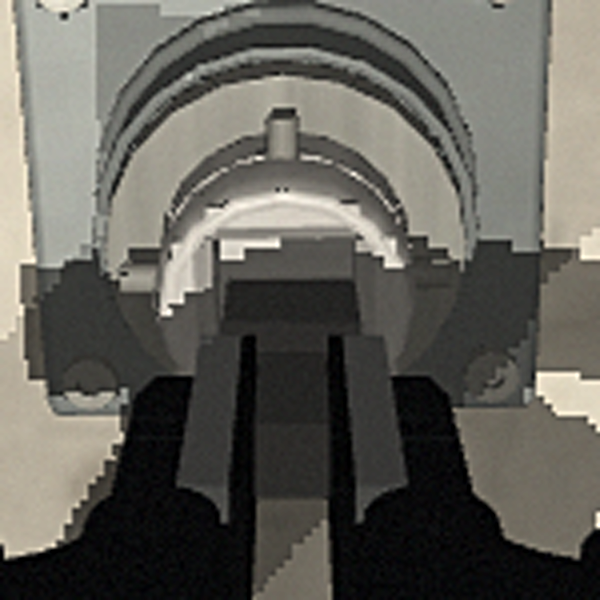

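```bash
python3 - <<'E'
from h import *
c=cam("wrist")
f=lambda x,y,z: ray(c,(245+x/4-.4,160+y/4-.4),z)
s,t,r=st();print(t)
print("spigot front",f(285,195,.072), "pin tip",f(282,108,.0605),"mouth back edge",f(285,233,.072),"L/R",f(162,300,.072),f(408,270,.072))
for z in(.083,.085):print("foot front bottom",f(290,280,z),f(222,280,z),f(358,280,z))
E
```

```text
[0.5114083  0.18653772 0.10083801]
spigot front [0.51073545 0.20351863 0.072     ] pin tip [0.51022667 0.21330232 0.0605    ] mouth back edge [0.5107451  0.19775304 0.072     ] L/R [0.49277587 0.18726822 0.072     ] [0.52861088 0.19208337 0.072     ]
foot front bottom [0.51147444 0.19501757 0.083     ] [0.50221513 0.19499187 0.083     ] [0.52073513 0.19504327 0.083     ]
foot front bottom [0.51147254 0.19584411 0.085     ] [0.50232873 0.19581873 0.085     ] [0.52061771 0.1958695  0.085     ]
```

Emit:
{"fn": "carry_out", "kwargs": {"moves": [[0,-0.7,4,0,0,0,1],[0,-0.7,8,0,0,0,1],[0,-0.7,11,0,0,0,1],[0,-0.7,14,0,0,0,1],[0,-0.7,17,0,0,0,1],[0,-0.7,20,0,0,0,1],[0,-0.7,22,0,0,0,1],[0,-0.7,23,0,0,0,1]]}}

```text
t: 8.3
tool_pos: [0.5105, 0.1868, 0.0792]
orientation: [0.001, 0.705, 0.709, -0.0]
ft_force: [-5.1, -3.5, 20.6]
grip_width: 0.0088
```

TCP height over the tray floor at the grasp was 21.3 mm. Reading 79.2 mm here matches the cartridge sitting on the nest floor at 58 mm. I'm easing off, releasing, rising and checking.

Emit:
{"fn": "carry_out", "kwargs": {"moves": [[0,0,-1,0,0,0,1],[0,0,-1.5,0,0,0,1],[0,0,-1.5,0,0,0,0.6],[0,0,-1.5,0,0,0,0.6],[0,0,-1.5,0,0,0,0.6],[0,0,-30,0,0,0,0.5],[0,0,-60,0,0,0,0.3],[0,0,-80,0,0,0,0.3]]}}

```text
t: 9.3
tool_pos: [0.5107, 0.1867, 0.1585]
orientation: [0.0, 0.705, 0.709, 0.001]
ft_force: [0.2, -0.6, 0.0]
grip_width: 0.0595
```

```bash
python3 - <<'E'
from h import *
s,t,r=st(); c=cam("wrist"); im=get_image("wrist"); cv2.imwrite("pics/w5.png",im)
print(t,r.as_euler("ZYX",degrees=True).round(1),s["t"],s["ft_force"])
print(proj(c,[.5107,.187,.072]))
a=cv2.resize(im[150:270,258:378],(600,600),interpolation=2); cv2.imwrite("pics/crop6.png",np.clip(a*1.3,0,255).astype(np.uint8))
E
```

```text
[0.51067967 0.18673951 0.15849753] [ 90.3  -0.  179.9] 9.3 [ 0.17703966 -0.60555964  0.03128792]
[[317.07018204 205.02627091]]
```

View pics/crop6.png

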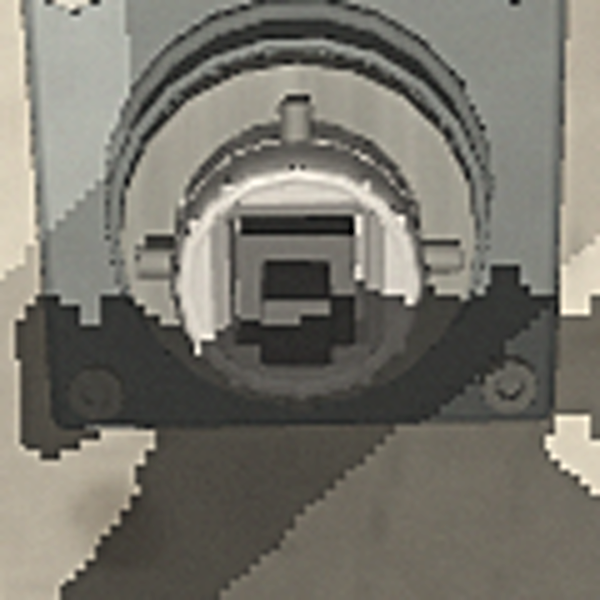

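The cartridge stands upright in the nest: foot top at crop x 237–355, level with the spigot rim (x 178–422, y 170–398). I'm fixing the mount axis and planning the collar approach.

```bash
python3 - <<'E'
from h import *
c=cam("wrist")
f=lambda x,y,z: ray(c,(258+x/5-.4,150+y/5-.4),z)
L,Rr,T,B=[f(*p,.072) for p in((178,284),(422,284),(300,170),(300,398))]
print(L,Rr,T,B,(L+Rr)/2,(T+B)/2)
print("foot L/R",f(237,260,.073),f(355,260,.073))
s,t,r=st(); print(t,delta([.432,-.085,.18]),np.round(s["joint_pos"],2))
E
```

```text
[0.49388651 0.18596402 0.072     ] [0.53133624 0.18603807 0.072     ] [0.51253985 0.20401475 0.072     ] [0.51267118 0.16716548 0.072     ] [0.51261138 0.18600104 0.072     ] [0.51260551 0.18559011 0.072     ]
foot L/R [0.5030037  0.19015231 0.073     ] [0.52095158 0.19018925 0.073     ]
[0.51183382 0.18745438 0.16066737] [-272.   -81.1  -20.1] [ 0.21  0.46 -0.82  1.89  0.4   0.97 -0.79]
```

Emit:
{"fn": "carry_out", "kwargs": {"moves": [[-40,-12,-10,0,0,0,0.2],[-90,-27,-20,0,0,0,0],[-140,-42,-20,0,0,0,0],[-190,-57,-20,0,0,0,0],[-225,-68,-20,0,0,0,0],[-255,-76,-10,0,0,0,0],[-270,-81,0,0,0,0,0],[-270,-81,0,0,0,0,0]]}}

```text
t: 10.35
tool_pos: [0.4298, -0.0842, 0.1563]
orientation: [-0.001, 0.706, 0.708, -0.0]
ft_force: [1.1, 1.0, -0.1]
grip_width: 0.0854
```

```bash
python3 - <<'E'
from h import *
s,t,r=st(); c=cam("wrist"); im=get_image("wrist"); cv2.imwrite("pics/w6.png",im)
print(t,r.as_euler("ZYX",degrees=True).round(1),s["t"],np.round(s["joint_pos"],2))
u=proj(c,[.431,-.085,.034])[0]; print(u)
x,y=np.clip((u-75).astype(int),0,[490,250]); print(x,y)
a=im[y:y+150,x:x+150]; cv2.imwrite("pics/crop7.png",np.clip(cv2.resize(a,(600,600),interpolation=2)*1.8,0,255).astype(np.uint8))
E
```

```text
[ 0.4297565  -0.08423337  0.15627494] [ 9.020e+01 -1.000e-01 -1.799e+02] 10.35 [ 0.82  0.27 -0.83  2.12  0.26  0.86 -0.16]
[318.94516338 193.47233428]
243 118
```

View pics/crop7.png

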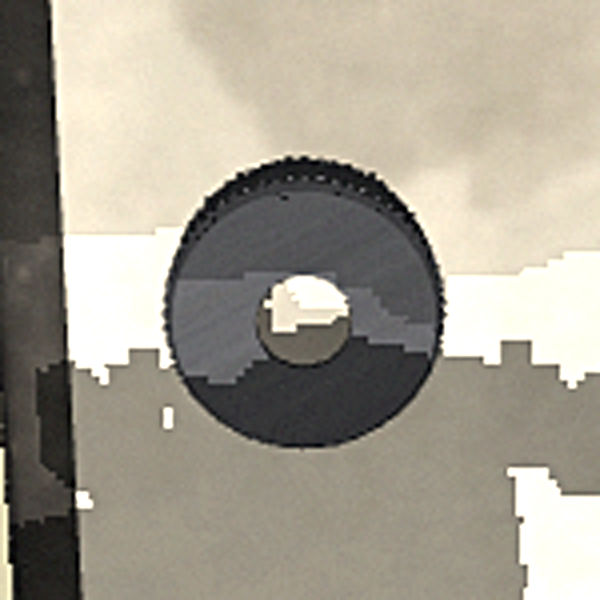

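```bash
python3 - <<'E'
from h import *
c=cam("wrist")
f=lambda x,y,z: ray(c,(243+x/4-.4,118+y/4-.4),z)
print(f(303,319.5,.034),f(257,319,.034)[0]-f(349,319,.034)[0])
s,t,r=st(); p=f(303,319,.034); p[2]=.008; print(t,delta(p))
E
```

```text
[ 0.43156939 -0.08772132  0.034     ] -0.02008564746691721
[ 0.43060711 -0.08314243  0.15689057] [ -4.6   1.  148.9]
```

Emit:
{"fn": "carry_out", "kwargs": {"moves": [[-2,1,40,0,0,0,0],[-5,1,80,0,0,0,0],[-5,1,115,0,0,0,0],[-5,1,138,0,0,0,0],[-5,1,147,0,0,0,0],[-5,1,147,0,0,0,0],[-5,1,147,0,0,0,1],[-5,1,147,0,0,0,1]], "squeeze": 60}}

```text
t: 11.4
tool_pos: [0.4321, -0.0889, 0.0117]
orientation: [0.001, 0.705, 0.709, -0.0]
ft_force: [-2.7, 0.7, 9.5]
grip_width: 0.0603
```

Emit:
{"fn": "carry_out", "kwargs": {"moves": [[0,0,0,0,0,0,1],[0,0,0,0,0,0,1],[0,0,0,0,0,0,1],[0,0,0,0,0,0,1],[0,0,-5,0,0,0,1],[0,0,-20,0,0,0,1],[0,0,-40,0,0,0,1],[0,0,-40,0,0,0,1]]}}

```text
t: 12.4
tool_pos: [0.4331, -0.0893, 0.052]
orientation: [0.002, 0.706, 0.709, 0.001]
ft_force: [-0.2, -0.1, -1.9]
grip_width: 0.0603
```

Emit:
{"fn": "carry_out", "kwargs": {"moves": [[0,0,-30,0,0,0,1],[15,5,-60,0,0,0,1],[50,15,-85,0,0,0,1],[100,30,-99,0,0,0,1],[150,45,-99,0,0,0,1],[200,59,-99,0,0,0,1],[245,72,-99,0,0,0,1],[275,79.5,-99,0,0,0,1]]}}

```text
t: 13.4
tool_pos: [0.5098, 0.1888, 0.1488]
orientation: [-0.0, 0.705, 0.71, 0.0]
ft_force: [-0.4, -0.5, -1.7]
grip_width: 0.0607
```

Emit:
{"fn": "carry_out", "kwargs": {"moves": [[0,0,0,0,0,0,1],[0,0,0,0,0,0,1],[0,0,0,0,0,0,1],[0,0,5,0,0,0,1],[0,0,10,0,0,0,1],[0,0,15,0,0,0,1],[0,0,20,0,0,0,1],[0,0,20,0,0,0,1]]}}

```text
t: 14.4
tool_pos: [0.5096, 0.1864, 0.1288]
orientation: [-0.0, 0.705, 0.709, -0.0]
ft_force: [-0.3, 0.4, -1.8]
grip_width: 0.06
```

```bash
python3 - <<'E'
from h import *
P=[]
for k in range(6):
    s,t,r=st(); P.append(np.r_[t,r.as_euler("ZYX",degrees=True)]); im=get_image("wrist")
    if k==0: c=cam("wrist"); cv2.imwrite("pics/w7.png",im)
P=np.array(P); print(P.mean(0).round(4),P.std(0).round(4),s["t"],s["ft_force"])
sc=get_image("scene"); sd=get_image("side"); cv2.imwrite("pics/sc7.png",sc); cv2.imwrite("pics/sd7.png",sd)
a=cv2.resize(im[130:330,220:420],(600,600),interpolation=2); 
b=cv2.resize(sc[195:275,262:322-7],(200,300)); d=cv2.resize(sd[200:275,295:345],(200,300))
cv2.imwrite("pics/crop8.png",np.hstack([np.clip(a*1.6,0,255).astype(np.uint8),np.vstack([b,d])]))
E
```

```text
[5.0990e-01 1.8660e-01 1.2930e-01 9.0296e+01 1.0000e-04 6.0000e+01] [2.000000e-04 1.000000e-04 3.000000e-04 4.300000e-03 8.400000e-03
 1.696805e+02] 14.65 [-0.50946786 -0.70880773 -2.38459305]
```

View pics/crop8.png

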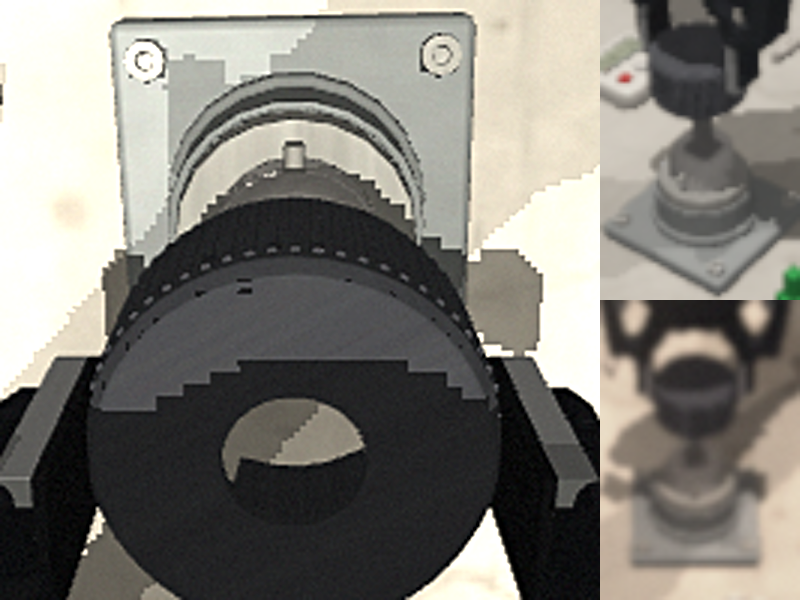

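The collar is held level above the spigot, with its hole centred at (294,461). The pin tip is at (294,141), and the plate's far corners are at (112,22) and (474,16).

```bash
python3 - <<'E'
from h import *
c=cam("wrist"); s,t,r=st(); print(t)
f=lambda x,y,z: ray(c,(220+x/3-.33,130+y/3-.33),z)
print("collar hole",f(294.5,461,.1516),f(222,461,.1516)[0]-f(367,461,.1516)[0],"front rim",f(294,262,.1516))
print("pin",f(294,141,.0605),"plate",f(112,22,.012),f(474,16,.012),"col33",f(294,100,.04),"L/R",f(172,200,.04),f(425,200,.04))
E
```

```text
[0.50995151 0.18655246 0.12944748]
collar hole [0.5103721  0.18654418 0.1516    ] -0.020888961188347877 front rim [0.51018903 0.21704961 0.1516    ]
pin [0.51026891 0.21280569 0.0605    ] plate [0.46121824 0.23429038 0.012     ] [0.55860634 0.23622368 0.012     ] col33 [0.51026295 0.21842817 0.04      ] L/R [0.47935096 0.19265393 0.04      ] [0.54365376 0.19287437 0.04      ]
```

Emit:
{"fn": "carry_out", "kwargs": {"moves": [[-0.5,0,20,0,0,0,1],[-0.5,0,36,0,0,0,1],[-0.5,0,42,0,0,0,1],[-0.5,0,46,0,0,0,1],[-0.5,0,49,0,0,0,1],[-0.5,0,52,0,0,0,1],[-0.5,0,54,0,0,0,1],[-0.5,0,54,0,0,0,1]]}}

```text
t: 15.8
tool_pos: [0.5099, 0.186, 0.0753]
orientation: [0.0, 0.705, 0.709, 0.0]
ft_force: [-0.0, -0.3, -1.7]
grip_width: 0.0601
```

Free descent onto the spigot with no side force, and the underside is now at about 63.5 mm. I'm touching the pins lightly.

Emit:
{"fn": "carry_out", "kwargs": {"moves": [[0,0,1,0,0,0,1],[0,0,2,0,0,0,1],[0,0,3,0,0,0,1],[0,0,3.5,0,0,0,1],[0,0,4,0,0,0,1],[0,0,4,0,0,0,1],[0,0,4,0,0,0,1],[0,0,4,0,0,0,1]]}}

```text
t: 16.8
tool_pos: [0.51, 0.1861, 0.0721]
orientation: [0.0, 0.705, 0.709, -0.0]
ft_force: [-2.6, -1.8, 6.2]
grip_width: 0.0605
```

Emit:
{"fn": "carry_out", "kwargs": {"moves": [[0,0,0.5,0,0,-0.06,1],[0,0,0.5,0,0,-0.12,1],[0,0,0.5,0,0,-0.18,1],[0,0,0.5,0,0,-0.24,1],[0,0,0.5,0,0,-0.3,1],[0,0,0.5,0,0,-0.36,1],[0,0,0.5,0,0,-0.42,1],[0,0,0.5,0,0,-0.48,1]]}}

```text
t: 17.8
tool_pos: [0.5104, 0.1873, 0.0719]
orientation: [0.0, 0.516, 0.857, 0.001]
ft_force: [-0.9, -0.1, 3.4]
grip_width: 0.0609
```

```bash
python3 -c "
from h import *
s,t,r=st();print(t,r.as_euler('ZYX',degrees=True).round(1),s['torque'],np.round(s['joint_pos'],2))"
```

```text
[0.51037346 0.18730885 0.07194708] [117.9  -0.  179.9] [ 0.12049845  0.28300302 -0.08167737] [ 0.21  0.61 -0.86  1.96  0.61  0.85 -0.49]
```

Emit:
{"fn": "carry_out", "kwargs": {"moves": [[0,0,0.7,0,0,-0.06,1],[0,0,0.7,0,0,-0.12,1],[0,0,0.7,0,0,-0.18,1],[0,0,0.7,0,0,-0.24,1],[0,0,0.7,0,0,-0.3,1],[0,0,0.7,0,0,-0.36,1],[0,0,0.7,0,0,-0.42,1],[0,0,0.7,0,0,-0.48,1]]}}

```text
t: 18.8
tool_pos: [0.5107, 0.1861, 0.0701]
orientation: [-0.0, 0.302, 0.953, 0.001]
ft_force: [1.6, 1.1, -2.9]
grip_width: 0.0606
```

```bash
python3 -c "
from h import *
s,t,r=st();print(t,r.as_euler('ZYX',degrees=True).round(1),s['torque'],np.round(s['joint_pos'],2))"
```

```text
[0.5106585  0.18606205 0.07008068] [ 1.449e+02 -1.000e-01  1.799e+02] [ 0.23112666 -0.25660988 -2.86146318] [ 0.28  0.66 -0.96  1.95  0.7   0.9  -0.09]
```

The collar dropped 2 mm and the turn now meets a keyway wall (torque −2.9 N m). I'm turning back about 0.12 rad and lowering.

Emit:
{"fn": "carry_out", "kwargs": {"moves": [[0,0,0,0,0,0.05,1],[0,0,0,0,0,0.1,1],[0,0,0,0,0,0.13,1],[0,0,2,0,0,0.13,1],[0,0,4,0,0,0.13,1],[0,0,6,0,0,0.13,1],[0,0,8,0,0,0.13,1],[0,0,8,0,0,0.13,1]]}}

```text
t: 19.8
tool_pos: [0.5099, 0.186, 0.0619]
orientation: [-0.0, 0.36, 0.933, -0.0]
ft_force: [0.6, -0.5, -1.7]
grip_width: 0.0601
```

```bash
python3 -c "
from h import *
s,t,r=st();print(t,r.as_euler('ZYX',degrees=True).round(1),s['torque'],s['ft_force'])"
```

```text
[0.50985536 0.18596673 0.06188336] [ 137.8   -0.  -180. ] [ 0.04025705 -0.12133791 -0.01899812] [ 0.63493943 -0.49118884 -1.74773278]
```

It slid down freely with no torque. Now I'm pushing it home.

Emit:
{"fn": "carry_out", "kwargs": {"moves": [[0,0,1.5,0,0,0,1],[0,0,3,0,0,0,1],[0,0,4.5,0,0,0,1],[0,0,6,0,0,0,1],[0,0,7.5,0,0,0,1],[0,0,8.5,0,0,0,1],[0,0,8.5,0,0,0,1],[0,0,8.5,0,0,0,1]]}}

```text
t: 20.8
tool_pos: [0.51, 0.1861, 0.0548]
orientation: [0.001, 0.36, 0.933, -0.0]
ft_force: [-2.9, -2.1, 11.8]
grip_width: 0.0601
```

```bash
python3 -c "
from h import *
s,t,r=st();print(t,r.as_euler('ZYX',degrees=True).round(1),s['torque'],s['ft_force'])
a=get_image('scene');b=get_image('side');cv2.imwrite('pics/s9.png',np.hstack([cv2.resize(a[195:295,240:340],(400,400),interpolation=2),cv2.resize(b[195:295,270:370],(400,400),interpolation=2)]))"
```

```text
[0.50997342 0.18608807 0.05477795] [ 1.378e+02  1.000e-01 -1.800e+02] [-0.57355263  0.57618412 -0.06537258] [-2.92777797 -2.05502955 11.83193908]
```

View pics/s9.png

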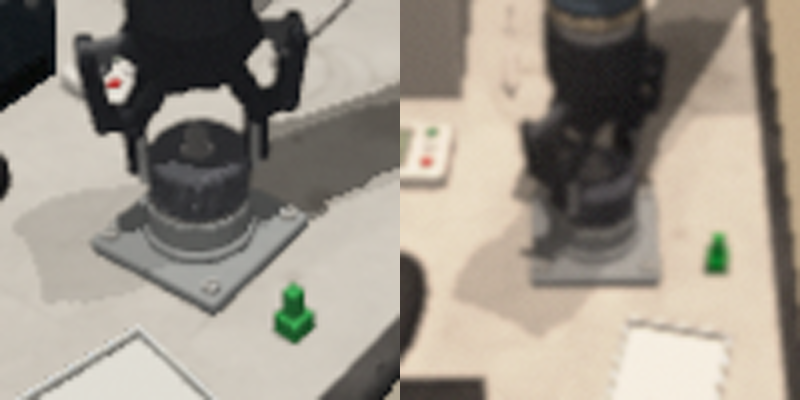

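TCP is at 54.8 mm, against 54.7 predicted for home, and the push of about 13.5 N exceeds the ring's 8 N. One extra millimetre should confirm the stop.

Emit:
{"fn": "carry_out", "kwargs": {"moves": [[0,0,0.5,0,0,0,1],[0,0,1,0,0,0,1],[0,0,1,0,0,0,1],[0,0,1,0,0,0,1],[0,0,1,0,0,0,1],[0,0,1,0,0,0,1],[0,0,1,0,0,0,1],[0,0,1,0,0,0,1]]}}

```text
t: 21.9
tool_pos: [0.51, 0.186, 0.0547]
orientation: [0.001, 0.36, 0.933, -0.001]
ft_force: [-5.3, -4.9, 19.7]
grip_width: 0.0601
```

The force rose 8 N with only 0.1 mm of travel, so the collar is on its hard stop. Handing in.

```bash
python3 -c "
from h import *
print(sign_off()); s,t,r=st(); print(t,s['ft_force'])"
```

```text
the job is handed in; nothing more can be done
None
the job is handed in; nothing more can be done
```

The job is handed in, with the arm still holding the collar pushed home at 21.9 s of the 72 s allowed. `sign_off()` gives no verdict.

- **Cartridge:** I took the grey square cartridge from the tray and seated it in the nest. The wrist picture showed it upright, with its foot about level with the spigot's rim.
- **Collar:** It met the pins at the predicted height and dropped after about 0.95 rad of turning. I overshot slightly into a keyway wall (2.9 N m), turned back 0.13 rad, and it then slid down freely.
- **Last check:** The tool was at 54.7 mm, the height predicted for fully home, with an upward force of about 20 N. A final extra 1 mm of commanded push added 8 N but only 0.1 mm of travel, so the collar is on its stop.
- **Disagreements:**
  - Position readings shifted by about 1 mm between some looks.
  - My first estimates of the mount and cartridge were up to 12 mm off, and close-up views corrected them.
  - About 5 N of side force remained at the end.
  - I estimated the final tilt and centring from the tool pose, and did not measure them directly on the collar.
- **Not checked:** I took no final measurement of the round cartridge, timer, dish or vial. No reading suggested contact with any of them.

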